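# Gauge the pipe sleeve and show it to the inspection camera

### The arm

A 6-joint arm with a two-finger parallel gripper is mounted at the origin on the work surface. World frame = base frame: x ahead of the robot, y to its left, z up, the work surface at z = 0. Lengths are in m, angles in rad, forces in N, time in s.
With the tool pointing down it reaches from about 0.2 to 0.875 m from the base axis. Payload 3.4 kg.
Tool frame: the origin (TCP) lies midway between the tips of the shut fingers; the grasp point (between the pads) lies manip.grip_depth behind it (manip.grip_depth is the distance from the TCP to the grasp point, in m); x points along the fingers, y is the direction in which the jaws open and shut, and the axes are right-handed (so a half turn about x gives the same grasp; the last joint's range is limited). The gripper opens to 94 mm and grips with 3 to 60 N. Pads are 16 mm wide; open, the fingers measure 119 mm over their backs; the gripper's body (75 mm by 177 mm) begins 78 mm behind the grasp point.
Start: joints at [1.105, 0.276, 1.505, -0, 1.361, -0.121], TCP at [0.194, 0.541, 0.205] pointing down, gripper open.
Joint ranges: [-2.89, 2.89], [-0.75, 2.08], [0.22, 2.7], [-1.18, 4.32], [0.11, 2.71], [-2.7, 2.7]. Speed limits (rad/s): [2.57, 2.57, 3.14, 3.14, 3.14, 3.14].

### API

Orientations are given as a unit quaternion [w, x, y, z].
In Python, from bench import manip gives the robot as it stands.
- The arm moves only by the tool send_rows, never from a script. Its argument "targets" is a list of rows, each a list of 6 numbers: the shift along the tool's x, y, z in cm, then the turn, a rotation vector about the tool's x, y, z in rad. In form: [[x, y, z, wx, wy, wz], ...]. A call has 1 to 20 rows; each row is the pose to reach, as a shift and turn from the pose commanded when the call began, along the tool's axes at that moment; what a row does not reach only later rows make up. A row lasts 1/10 s, in which the tool goes at most 50 mm and 8.59 degrees, less where a joint would pass 70% of its speed; a pose out of reach is approached as far as the arm can. A call with a gripper value outside its range is refused whole. "grip" is the finger opening in cm, from 0 to 9.4, set as the call begins (left out, the last holds). The fingers move at their own pace and stop on an object; "force" is the grip in N (left out, the last holds). Time passes only in rows, so rows that repeat a pose let the fingers close. It gives the time, the measured TCP pose, the force and the opening at its end, in the units of the state.
- manip.get_state(): the state, without advancing time (a new reading comes with each control period).
- manip.capture(name): name is "scene" or "top" or "wrist"; returns a dict with "pixels" (400x640x3 uint8, red, green, blue), "z_map" (400x640 float32, m along the optical axis (not along the pixel's ray), 0 where there is no reading), "K" (3x3 intrinsics, pixels), "pose" (4x4, takes a point from camera to world coordinates); the wrist camera has in their place "T_tool_cam" (4x4, takes a point from camera to tool coordinates, whose origin is the TCP and whose axes are the tool frame's). Camera axes: x right, y down, z forward; pixel columns grow to the right and rows downward; lengths in m; the calibration is good to about 2 mm. A picture is of the moment at which its call begins: read the wrist's pose just before it.
- manip.close_job(): hands the job in, once; it reports no verdict.
The state is a dict: "time": time; "joint_positions": joint angles; "joint_velocities": joint speeds; "tau": joint torques, N m; "tool_pos": TCP position; "orientation": TCP orientation; "contact_force": force on the tool from outside, world axes, zero at the start; "ft_torque": the same for the moment, N m; "opening": finger opening in m.
Only numpy, scipy, OpenCV 4.12 (cv2) and the standard library are available. Lean on these libraries where they do the work, as an engineer would, in place of code of your own. Each camera call takes 0.05 s, during which the arm holds its last target.

### The job

Of the three grey pipe sleeves in the white lattice rack, take the one whose bore goes over the steel gauge pin, slide it all the way down onto the pin's foot to prove the fit, then pull it off again and hold it up to the inspection camera: on the line of sight, its open end squarely facing the lens, with about 12 cm between that end and the lens. Finish while holding it there still in the air (do not put it down or let go); the other two sleeves finish standing in the rack, and neither the camera nor the odds and ends lying about are disturbed.

Things in the scene. Friction and masses are not known exactly. Their poses are not given: they have to be found in the camera images.
- sleeve_thin: the sleeve that fits: thin-walled light grey plastic pipe, outside 46 mm, bore 36 mm (5 mm wall), 80 mm long, about 75 g, both ends alike, standing upright in one of the three lanes of the rack (which lane varies), its upper 50 mm above the lane walls. Origin: centre of the end that is lowest at the start; z along its axis, up at the start
- sleeve_thin_mid (a point): middle of the thin-walled sleeve, on its axis, 40 mm from either end
- sleeve_thick1: light grey plastic pipe sleeve standing in another lane of the rack, outside 46 mm and 80 mm long like the thin-walled one, but with a thick wall (14 mm): its bore of 18 mm is too narrow for the gauge pin; about 150 g. Origin: centre of its lower end, z along its axis
- sleeve_thick2: light grey plastic pipe sleeve standing in another lane of the rack, outside 46 mm and 80 mm long like the thin-walled one, but with a thick wall (14 mm): its bore of 18 mm is too narrow for the gauge pin; about 150 g. Origin: centre of its lower end, z along its axis
- rack: white plastic lattice rack fixed on the table, 160 mm (its x) by 291 mm (its y): an open-grid floor whose top is 10 mm above the table, and four upright lattice strips 6 mm thick along its x at y = -142.5, -47.5, 47.5 and 142.5 mm, their tops 40 mm above the table, making three lanes with one sleeve standing in each. Sleeve centres stand at least 90 mm apart. Origin: centre of its underside, on the table
- gauge: fixed steel gauge pin, upright on a round foot 90 mm across and 12 mm high; the pin is 32 mm in diameter up to 60 mm above the table and tapers from there to 16 mm at its top, 72 mm above the table. Origin: on the pin's axis at the table. Its axis is vertical
- gauge_seat (a point): point on the pin's axis at the top face of the foot, 12 mm above the table: a sleeve is fully home when its lower end rests on this face
- camera: inspection camera fixed on the table beyond the work, turned roughly towards the robot: foot plate 110 x 90 x 12 mm, two cheeks, and the tilted head. Origin: on the table straight below the lens
- camera_head: head of the inspection camera: grey box with a black round lens 40 mm across. Origin: centre of the lens's front face, 110 mm above the table; its z axis is the line of sight, leaning up and back towards the robot, 40 degrees from vertical (50 degrees above level). The sleeve's middle belongs on this axis about 160 mm from the origin (near end 120 mm from the lens), the sleeve's axis along it
- dish: white ceramic dish, 90 mm across and 28 mm high, bystander, loose; origin under its centre
- offcut: pine offcut 45 x 130 x 22 mm lying on the table, bystander, loose; origin under its centre, long along its y
- screwdriver: screwdriver, 190 mm long, lying on the table, bystander, loose; long along its x

How it is judged:
On the way, in this order (a step that is already met when the one before it is completed fails the run):
1. the thin-walled sleeve is fully home on the gauge pin (horizontal distance between sleeve_thin and gauge_seat below 0.005 m and z of sleeve_thin in the frame of gauge_seat between -0.004 and 0.004 m and angle between sleeve_thin's own z axis and vertical below 0.1 rad), for 0.2 s.
2. the sleeve is pulled clear off the pin (z of sleeve_thin in the frame of gauge_seat above 0.065 m), for 0.1 s.
At the end, for the whole second after the job is handed in: Thin-walled sleeve at rest, held by the fingers alone, over 150 mm up, its middle within 15 mm of the line of sight in either cross direction and 140-180 mm from the lens, its axis within 0.17 rad of the line of sight; the other two sleeves stand upright on the rack floor (x of sleeve_thin_mid in the frame of camera_head between -0.015 and 0.015 m and y of sleeve_thin_mid in the frame of camera_head between -0.015 and 0.015 m and z of sleeve_thin_mid in the frame of camera_head between 0.14 and 0.18 m and angle between the z axis of sleeve_thin and the z axis of camera_head, either way round below 0.17 rad and height (world z) of sleeve_thin_mid above 0.15 m and contact force between the fingers and sleeve_thin above 1 N and linear speed of each of sleeve_thin, sleeve_thick1, sleeve_thick2 below 0.02 m/s and contact force between sleeve_thin and camera below 0.05 N and contact force between sleeve_thin and rack below 0.05 N and contact force between sleeve_thin and gauge below 0.05 N and angle between each of sleeve_thick1, sleeve_thick2's own z axis and vertical below 0.15 rad and x of sleeve_thick1 in the frame of rack between -0.08 and 0.08 m and y of sleeve_thick1 in the frame of rack between -0.145 and 0.145 m and z of sleeve_thick1 in the frame of rack between 0.005 and 0.016 m and x of sleeve_thick2 in the frame of rack between -0.08 and 0.08 m and y of sleeve_thick2 in the frame of rack between -0.145 and 0.145 m and z of sleeve_thick2 in the frame of rack between 0.005 and 0.016 m); the arm keeps its last pose, push and grip.
It fails at once if the inspection camera is touched with more than 2 N (contact force between anything else and camera above 2 N).
It fails at once if the dish is pushed more than 30 mm from its place (distance of dish from where it was at the start of the episode above 0.03 m).
It fails at once if the offcut is pushed more than 30 mm from its place (distance of offcut from where it was at the start of the episode above 0.03 m).
It fails at once if the screwdriver is pushed more than 30 mm from its place (distance of screwdriver from where it was at the start of the episode above 0.03 m).
It also fails if it takes over 54 s, if anything falls off the work surface, if the arm or the gripper's body presses on something with over 40 N, if the wrist force passes 120 N, or if a joint passes its speed limit or range.

## Working session

There is one attempt and no reset: what is moved stays moved. The work goes in short steps, Python scripts to look and compute and a tool call to move; the robot and the scene stay as the last step left them, time stands still between calls to the robot, and variables do not carry over. Pictures are saved under pics/ and viewed, and the job is handed in when it is done.

Besides the shell and the picture viewer there is one more tool, called in YAML: its name, and indented under it one key for each argument. send_rows: Moves the arm, as the interface text tells. Its arguments: {"type":"object","properties":{"targets":{"type":"array","items":{"type":"array","items":{"type":"number"}}},"grip":{"type":"number"},"force":{"type":"number"}},"required":["targets"]}

```bash
ls; mkdir -p pics
cat > h.py <<'E'
import numpy as np,cv2
from bench import manip
from scipy.spatial.transform import Rotation as R
def state():
    s=manip.get_state(); q=s['orientation']; return s,np.array(s['tool_pos']),R.from_quat([q[1],q[2],q[3],q[0]])
def save(c,n): cv2.imwrite('pics/'+n+'.png',cv2.cvtColor(c['pixels'],cv2.COLOR_RGB2BGR))
def cloud(c,pose):
    z=c['z_map'];K=c['K'];v,u=np.mgrid[:z.shape[0],:z.shape[1]]
    p=np.stack([(u-K[0,2])/K[0,0]*z,(v-K[1,2])/K[1,1]*z,z],-1)
    w=p@np.array(pose)[:3,:3].T+np.array(pose)[:3,3]; w[z==0]=np.nan; return w
E
python3 - <<'E'
from h import *
s,p,r=state(); print(s, manip.grip_depth); print(r.as_matrix())
for n in ['scene','top','wrist']:
    c=manip.capture(n); save(c,n+'0'); np.savez('c_'+n+'0.npz',**c)
    print(n,c['K'],c.get('pose',c.get('T_tool_cam')))
E
```

```text
pics
{'time': 0.0, 'joint_positions': array([ 1.10497170e+00,  2.76570653e-01,  1.50607187e+00, -9.12132321e-06,
        1.36066396e+00, -1.20995096e-01]), 'joint_velocities': array([ 0.0004786 ,  0.00044803,  0.0014565 , -0.00158347,  0.00013066,
       -0.00080575]), 'tau': array([-4.57225915e-04, -4.04581261e+01, -2.37227172e+01,  7.00395182e-02,
        3.42651154e-02, -1.46487673e-04]), 'tool_pos': array([0.19413622, 0.54067141, 0.20464301]), 'orientation': array([ 0.69645039,  0.12073086,  0.69679485, -0.12189276]), 'contact_force': array([ 0.06872107, -0.32316798,  0.38402699]), 'ft_torque': array([-0.00477303, -0.01441953,  0.03182396]), 'opening': 0.09454193686980375} 0.0188
[[-7.61814273e-04  3.38033798e-01  9.41133663e-01]
 [-1.53523291e-03  9.41132431e-01 -3.38034598e-01]
 [-9.99998531e-01 -1.70237896e-03 -1.98007508e-04]]
scene [[497.29459096   0.         315.86564976]
 [  0.         497.29459096 208.32961294]
 [  0.           0.           1.        ]] [[-0.30518606  0.69284592 -0.65331922  1.30920416]
 [ 0.95217397  0.21117722 -0.22083683  0.2721122 ]
 [-0.01503976 -0.6
[... 186 characters left out ...]
    0.           1.        ]] [[ 2.46344557e-02 -9.77776425e-01  2.08197999e-01  3.43738903e-01]
 [-9.99685118e-01 -2.50889311e-02  4.57898021e-04  3.57746176e-02]
 [ 4.77574334e-03 -2.08143721e-01 -9.78086593e-01  1.14370807e+00]
 [ 0.00000000e+00  0.00000000e+00  0.00000000e+00  1.00000000e+00]]
wrist [[277.23290467   0.         318.02284621]
 [  0.         277.23290467 197.07661414]
 [  0.           0.           1.        ]] [[ 9.17360800e-04 -2.75434533e-01  9.61319393e-01 -1.79089470e-01]
 [ 9.99999549e-01  1.53091889e-05 -9.49885869e-04  5.93601133e-04]
 [ 2.46914351e-04  9.61319831e-01  2.75434423e-01 -8.02486883e-02]
 [ 0.00000000e+00  0.00000000e+00  0.00000000e+00  1.00000000e+00]]
```

View pics/scene0.png

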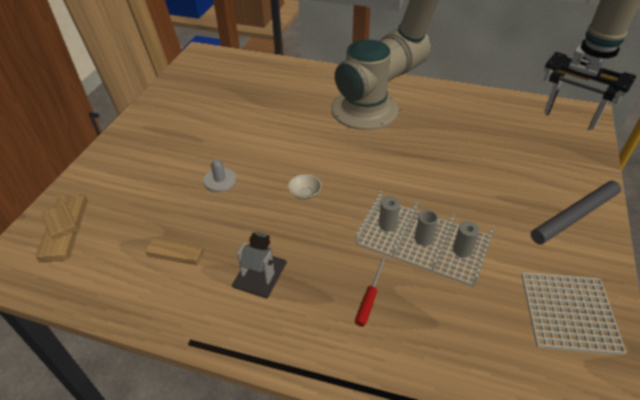

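View pics/top0.png

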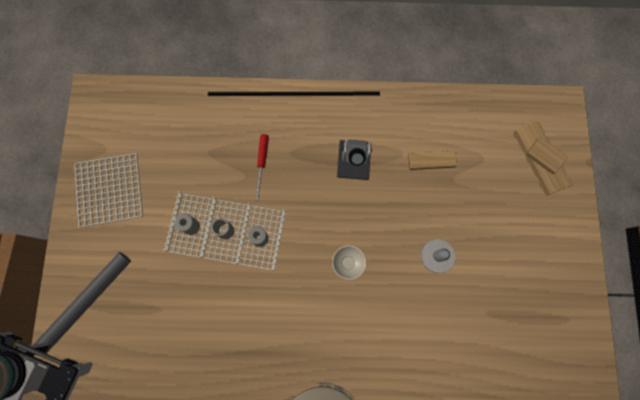

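View pics/wrist0.png

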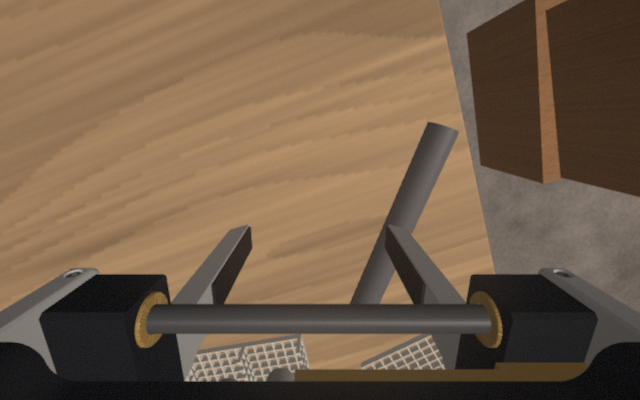

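The middle sleeve (top image about (222,229)) shows the wide bore; the outer two at (186,223) and (258,236) have narrow ones. The gauge is at (440,256), the camera at (356,157) and the dish at (349,262). Next I'll measure them.

Run:
```python
from h import *
c=dict(np.load('c_top0.npz')); w=cloud(c,c['pose']); np.set_printoptions(precision=4,suppress=True)
def near(w,u0,u1,v0,v1): return w[v0:v1,u0:u1].reshape(-1,3)
W=near(w,160,290,185,275)
t=W[(W[:,2]>.082)&(W[:,2]<.1)]
import itertools
from scipy.cluster.hierarchy import fclusterdata
from scipy.spatial import cKDTree
l=fclusterdata(t[:,:2],.02,criterion='distance')
for i in set(l):
    q=t[l==i]
    if len(q)<15: continue
    (x,y),rad=cv2.minEnclosingCircle(q[:,:2].astype(np.float32)); print('sleeve',len(q),x,y,rad,q[:,2].mean())
g=near(w,400,480,230,290)
f=g[(g[:,2]>.006)&(g[:,2]<.02)];(x,y),r=cv2.minEnclosingCircle(f[:,:2].astype(np.float32));print('foot',len(f),x,y,r,np.median(f[:,2]))
f=g[(g[:,2]>.068)];print('pintop',len(f),f.mean(0),f.max(0),f.min(0))
d=near(w,320,380,235,285);f=d[(d[:,2]>.02)];(x,y),r=cv2.minEnclosingCircle(f[:,:2].astype(np.float32));print('dish',len(f),x,y,r,f[:,2].max())
h=near(w,330,382,130,185);f=h[h[:,2]>.05];print('head',f.min(0),f.max(0))
big=cv2.resize(cv2.cvtColor(c['pixels'],cv2.COLOR_RGB2BGR)[120:290,150:480],None,fx=2.4,fy=2.4,interpolation=cv2.INTER_CUBIC);cv2.imwrite('pics/topz.png',big)
c=dict(np.load('c_scene0.npz'));w2=cloud(c,c['pose']);
a=cv2.cvtColor(c['pixels'],cv2.COLOR_RGB2BGR)
z1=cv2.resize(a[220:305,210:310],None,fx=6,fy=6,interpolation=cv2.INTER_CUBIC);cv2.imwrite('pics/camz.png',z1)
```

```text
sleeve 228 0.47373175621032715 0.1787150800228119 0.02295009046792984 0.09109707945270887
sleeve 240 0.5014434456825256 0.36368513107299805 0.023188158869743347 0.09092375222243879
sleeve 126 0.49224743247032166 0.27090874314308167 0.02302224561572075 0.08968626450439468
foot 769 0.43305593729019165 -0.3077017068862915 0.11524179577827454 0.012699841343157603
pintop 62 [ 0.4392 -0.2967  0.0717] [ 0.4512 -0.286   0.0759] [ 0.4284 -0.3063  0.0682]
dish 340 0.41597649455070496 -0.05790463462471962 0.044358640909194946 0.03430410724318089
head [ 0.6594 -0.1113  0.0505] [ 0.7388 -0.0317  0.1249]
```

View pics/topz.png

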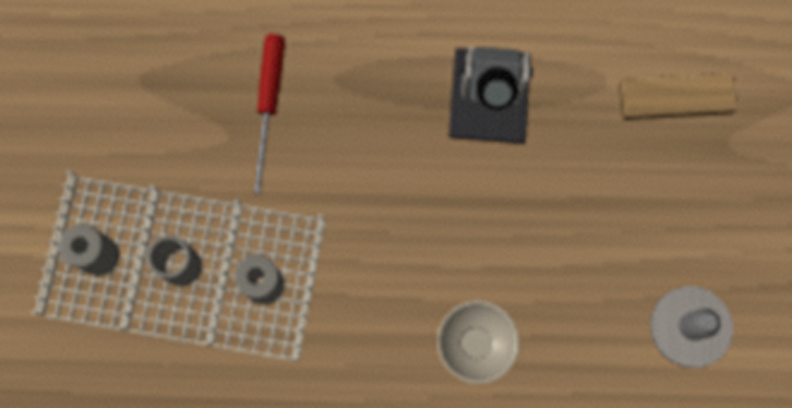

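View pics/camz.png

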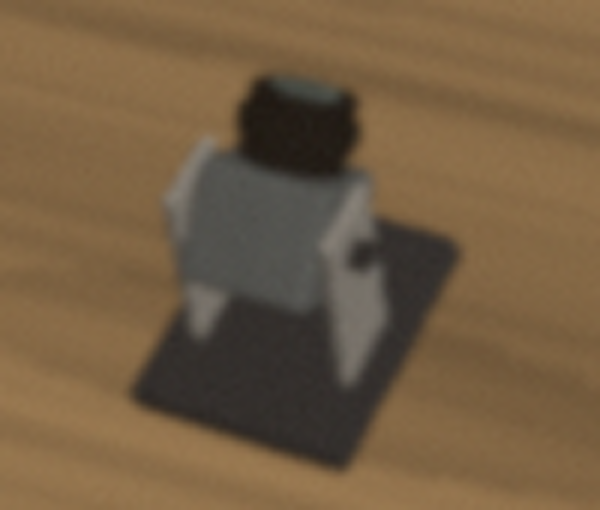

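Run:
```python
from h import *
np.set_printoptions(precision=4,suppress=True)
for n in ['top','scene']:
    c=dict(np.load(f'c_{n}0.npz')); w=cloud(c,c['pose']); px=c['pixels']; hsv=cv2.cvtColor(px,cv2.COLOR_RGB2HSV)
    d=np.hypot(w[...,0]-.433,w[...,1]+.302)
    m=(d<.062)&(hsv[...,1]<50)&(w[...,2]>.005)&(w[...,2]<.022)
    def pl(h,mask):
        # rays onto plane z=h
        v,u=np.nonzero(mask);K=c['K'];P=c['pose']
        r=np.stack([(u-K[0,2])/K[0,0],(v-K[1,2])/K[1,1],np.ones(len(u))],-1)@P[:3,:3].T
        return P[:3,3]+r*((h-P[2,3])/r[:,2])[:,None]
    q=pl(.012,m);(x,y),r=cv2.minEnclosingCircle(q[:,:2].astype(np.float32));print(n,'foot',m.sum(),x,y,r)
    e=cv2.fitEllipse(cv2.convexHull(q[:,:2].astype(np.float32)*1000));print(e)
    m=(d<.05)&(w[...,2]>.067); q=pl(.072,m);print('top',m.sum(),q.mean(0),np.ptp(q,axis=0), w[m].max(0))
    # foot plate
    d=np.hypot(w[...,0]-.70,w[...,1]+.07)
    m=(d<.12)&(px.max(-1)<75)&(w[...,2]<.025)&(w[...,2]>.004)
    nn,lab,st,_=cv2.connectedComponentsWithStats(m.astype(np.uint8)); m=lab==1+st[1:,4].argmax()
    q=pl(.012,m);print('plate',m.sum(),cv2.minAreaRect(q[:,:2].astype(np.float32)*1000), w[m][:,2].mean())
    m=(d<.10)&(w[...,2]>.04); 
    for lo,name,mm in [('','dark',(px.max(-1)<60)),('','all',px.max(-1)<300)]:
        q=w[m&mm]; print(name,len(q),q.mean(0),q.min(0),q.max(0))
    hm=(d<.10)&(w[...,2]>.09)
    v,u=np.nonzero(hm)
    print(u.min(),u.max(),v.min(),v.max())
```

```text
top foot 711 0.43904030323028564 -0.2966088056564331 0.0447818748652935
((438.7236022949219, -296.6442565917969), (86.92219543457031, 89.35411071777344), 12.735686302185059)
top 69 [ 0.4392 -0.2958  0.072 ] [0.0227 0.0251 0.    ] [ 0.4512 -0.284   0.0759]
plate 582 ((698.62109375, -72.32450866699219), (87.25963592529297, 105.45346069335938), 86.5568618774414) 0.01273817656853987
dark 175 [ 0.6826 -0.0689  0.1086] [ 0.6594 -0.1021  0.0463] [ 0.7179 -0.0317  0.1249]
all 601 [ 0.6965 -0.0696  0.0986] [ 0.6594 -0.1113  0.0463] [ 0.7388 -0.0317  0.1249]
344 369 139 165
scene foot 453 0.4460536241531372 -0.2950010299682617 0.04621506482362747
((445.5855407714844, -295.7825927734375), (84.44192504882812, 91.62154388427734), 125.93421173095703)
top 31 [ 0.4459 -0.2968  0.072 ] [0.0206 0.0205 0.    ] [ 0.4521 -0.2894  0.0737]
plate 895 ((706.8629760742188, -71.44355773925781), (89.2081527709961, 110.28202819824219), 86.37492370605469) 0.010804783003132253
dark 255 [ 0.6948 -0.0665  0.1075] [ 0.671  -0.0897  0.052 ] [ 0.7415 -0.034   0.1239]
all 1077 [ 0.7127 -0.0688  0.09  ] [ 0.6623 -0.1091  0.0401] [ 0.7415 -0.034   0.1239]
237 270 233 263
```

send_rows:
  targets:
    - [-3,-15.3,37.2,1.226,0,0]
    - [-3,-15.3,37.2,1.226,0,0]
    - [-3,-15.3,37.2,1.226,0,0]
    - [-3,-15.3,37.2,1.226,0,0]
    - [-3,-15.3,37.2,1.226,0,0]
    - [-3,-15.3,37.2,1.226,0,0]
    - [-3,-15.3,37.2,1.226,0,0]
    - [-3,-15.3,37.2,1.226,0,0]
    - [-3,-15.3,37.2,1.226,0,0]
    - [-3,-15.3,37.2,1.226,0,0]
    - [-3,-15.3,37.2,1.226,0,0]
    - [-3,-15.3,37.2,1.226,0,0]
    - [-3,-15.3,37.2,1.226,0,0]
  grip: 9.4

```text
time: 1.45
tool_pos: [0.4916, 0.2726, 0.2355]
orientation: [0.501, 0.499, 0.501, -0.499]
contact_force: [0.9, 0.5, 0.8]
opening: 0.094
```

```bash
cat > wr.py <<'E'
from h import *
import sys
np.set_printoptions(precision=4,suppress=True)
s,p,r=state(); c=manip.capture('wrist'); T=np.eye(4);T[:3,:3]=r.as_matrix();T[:3,3]=p
c['pose']=T@np.array(c['T_tool_cam']); n=sys.argv[1]; save(c,n); np.savez('c_'+n+'.npz',**c)
print(s['time'],p,s['joint_positions'],s['opening'],s['contact_force']); print(r.as_matrix())
E
python3 wr.py w1
```

```text
1.45 [0.4916 0.2726 0.2355] [0.3823 0.2412 1.479  0.0003 1.4215 0.3795] 0.0939590882374442 [0.9204 0.5164 0.7848]
[[-0.0003  1.      0.0027]
 [ 0.0002  0.0027 -1.    ]
 [-1.     -0.0003 -0.0002]]
```

View pics/w1.png

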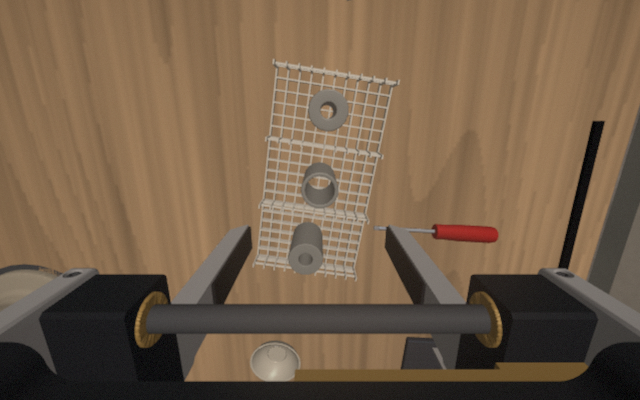

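The wrist view shows the wide-bore sleeve at (320,185), between the two thick ones at (328,110) and (306,255). I'll measure the sleeve positions from this view.

```bash
cat > sl.py <<'E'
from h import *
import sys
np.set_printoptions(precision=4,suppress=True)
c=dict(np.load('c_'+sys.argv[1]+'.npz')); w=cloud(c,c['pose'])
def pl(h,mask):
    v,u=np.nonzero(mask);K=c['K'];P=c['pose']
    r=np.stack([(u-K[0,2])/K[0,0],(v-K[1,2])/K[1,1],np.ones(len(u))],-1)@P[:3,:3].T
    return P[:3,3]+r*((h-P[2,3])/r[:,2])[:,None]
for x,y in [(.474,.179),(.492,.271),(.501,.364)]:
    m=(np.hypot(w[...,0]-x,w[...,1]-y)<.035)&(w[...,2]>.084)&(w[...,2]<.097)
    q=pl(.090,m)
    if m.sum()<10: continue
    (a,b),r=cv2.minEnclosingCircle(q[:,:2].astype(np.float32)); print(m.sum(),a,b,r,np.median(w[m][:,2]))
    # inner bore area
E
python3 sl.py w1
```

```text
791 0.4755772352218628 0.1768425554037094 0.023663628846406937 0.08990198797036908
467 0.4937404692173004 0.26876452565193176 0.023169154301285744 0.08968071301479386
1141 0.5032477974891663 0.3608563244342804 0.022821122780442238 0.08983622844195399
```

send_rows:
  targets:
    - [3,0.2,0.3,0,0,0]
    - [6,0.2,0.3,0,0,0]
    - [9,0.2,0.3,0,0,0]
    - [11,0.2,0.3,0,0,0]
    - [13,0.2,0.3,0,0,0]
    - [15,0.2,0.3,0,0,0]
    - [16.5,0.2,0.3,0,0,0]
    - [17.5,0.2,0.3,0,0,0]
    - [18.4,0.2,0.3,0,0,0]
    - [18.4,0.2,0.3,0,0,0]
    - [18.4,0.2,0.3,0,0,0]

```text
time: 2.6
tool_pos: [0.495, 0.2687, 0.0518]
orientation: [0.5, 0.5, 0.5, -0.5]
contact_force: [-0.5, 0.3, 0.4]
opening: 0.0939
```

send_rows:
  targets:
    - [0,0,0,0,0,0]
    - [0,0,0,0,0,0]
    - [0,0,0,0,0,0]
    - [0,0,0,0,0,0]
    - [0,0,0,0,0,0]
    - [0,0,0,0,0,0]
    - [0,0,0,0,0,0]
    - [0,0,0,0,0,0]
    - [0,0,0,0,0,0]
    - [0,0,0,0,0,0]
  grip: 3.5
  force: 20

```text
time: 3.6
tool_pos: [0.4947, 0.2685, 0.0515]
orientation: [0.5, 0.5, 0.5, -0.5]
contact_force: [-1.5, -0.3, 1.0]
opening: 0.0461
```

```bash
python3 wr.py w2; python3 sl.py w2
```

```text
3.6 [0.4947 0.2685 0.0515] [0.3735 0.3857 1.7561 0.0001 0.9999 0.3734] 0.046111809929003725 [-1.4922 -0.2557  0.9905]
[[-0.0002  1.      0.    ]
 [ 0.0001  0.     -1.    ]
 [-1.     -0.0002 -0.0001]]
555 0.47635626792907715 0.19486607611179352 0.018067844212055206 0.08808460052502423
2844 0.49274688959121704 0.27421295642852783 0.034404732286930084 0.08957407497334599
6369 0.502986490726471 0.3610832095146179 0.02270224690437317 0.08979292581651976
```

View pics/w2.png

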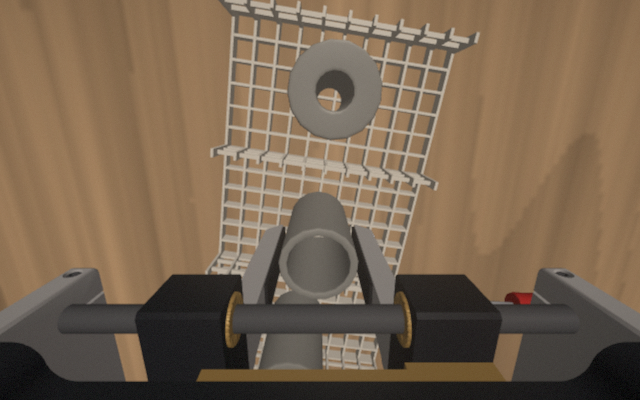

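send_rows:
  targets:
    - [-2,0,0,0,0,0]
    - [-5,0,0,0,0,0]
    - [-9,0,0,0,0,0]
    - [-13,0,0,0,0,0]
    - [-15,0,0,0,0,0]
    - [-15,-0.3,3,0,0,0]
    - [-15,-0.6,7,0,0,0]
    - [-15,-1,12,0,0,0]
    - [-15,-1.5,17,0,0,0]
    - [-15,-2,22,0,0,0]
    - [-15,-2.4,27,0,0,0]
    - [-15,-2.8,32,0,0,0]
    - [-15,-3.2,37,0,0,0]
    - [-15,-3.7,42,0,0,0]
    - [-15,-4.2,47,0,0,0]
    - [-15,-4.7,52,0,0,0]
    - [-15,-5.2,57,0,0,0]
    - [-15,-5.5,60,0,0,0]
    - [-15,-5.5,62,0,0,0]
    - [-15,-5.5,63,0,0,0]

```text
time: 5.65
tool_pos: [0.4396, -0.3629, 0.2009]
orientation: [0.499, 0.501, 0.5, -0.5]
contact_force: [0.0, 0.3, -0.0]
opening: 0.0462
```

send_rows:
  targets:
    - [0,0,0,0,0,0]
    - [0,0,0,0,0,0]
    - [0,0,0,0,0,0]

```text
time: 5.95
tool_pos: [0.44, -0.3597, 0.2016]
orientation: [0.5, 0.5, 0.501, -0.499]
contact_force: [0.1, 1.1, -0.2]
opening: 0.0457
```

```bash
python3 wr.py w3
```

```text
5.95 [ 0.44   -0.3597  0.2016] [-0.8082  0.2685  1.5254  0.0006  1.3484 -0.8101] 0.045687307824660496 [ 0.1194  1.098  -0.2458]
[[-0.      1.      0.0018]
 [ 0.0009  0.0018 -1.    ]
 [-1.     -0.     -0.0009]]
```

View pics/w3.png

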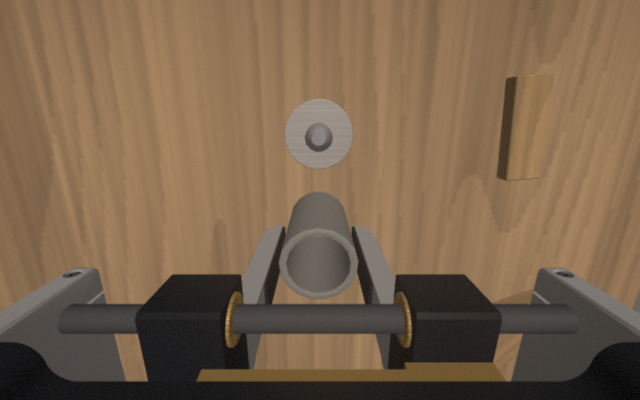

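The gauge foot is at (319,134) with its pin in clear view, and the held sleeve's rim is at (319,263). I'll measure both with this same camera.

```bash
cat > g.py <<'E'
from h import *
import sys
np.set_printoptions(precision=4,suppress=True)
c=dict(np.load('c_'+sys.argv[1]+'.npz')); w=cloud(c,c['pose']); s,p,r=state()
hsv=cv2.cvtColor(c['pixels'],cv2.COLOR_RGB2HSV)
def pl(h,mask):
    v,u=np.nonzero(mask);K=c['K'];P=c['pose']
    r=np.stack([(u-K[0,2])/K[0,0],(v-K[1,2])/K[1,1],np.ones(len(u))],-1)@P[:3,:3].T
    return P[:3,3]+r*((h-P[2,3])/r[:,2])[:,None]
d=np.hypot(w[...,0]-.44,w[...,1]+.297)
def ell(h,m,name):
    q=pl(h,m); (x,y),R_=cv2.minEnclosingCircle(q[:,:2].astype(np.float32)); e=cv2.fitEllipse(cv2.convexHull((q[:,:2]*1000).astype(np.float32)))
    print(name,m.sum(),np.array([x,y,R_]),np.round(e[0],1),np.round(e[1],1),np.median(w[m][:,2]))
ell(.012,(d<.065)&(hsv[...,1]<60)&(w[...,2]>.006)&(w[...,2]<.02),'foot')
ell(.072,(d<.03)&(w[...,2]>.0695)&(w[...,2]<.08),'pintop')
dd=np.hypot(w[...,0]-p[0],w[...,1]-p[1]); zt=p[2]+.0385
ell(zt,(dd<.04)&(abs(w[...,2]-zt)<.004)&(np.abs(w[...,0]-p[0])<.0235),'rim')
# sleeve outer side: silhouette axis check
m=(dd<.04)&(w[...,2]>zt-.03)&(w[...,2]<zt-.01);
E
python3 g.py w3
python3 - <<'E'
import sys; sys.path.insert(0,'.')
import os; os.chdir('.')
from h import *
c=dict(np.load('c_w3.npz'));w=cloud(c,c['pose'])
# far (top) outer side points of the sleeve seen at column ~319, rows 195-235
for v in range(192,302,8): print(v,np.round(w[v,319],4))
E
```

```text
foot 3075 [ 0.4407 -0.3004  0.0443] [ 440.6 -300.4] [87.6 88.1] 0.011982537640739532
pintop 231 [ 0.4408 -0.3006  0.0097] [ 440.9 -300.6] [18.3 18.8] 0.07164893142176382
rim 2076 [ 0.4398 -0.359   0.0245] [ 439.9 -358.6] [45.8 48. ] 0.2397416830628108
192 [ 0.4411 -0.3372  0.1627]
200 [ 0.441  -0.337   0.1861]
208 [ 0.441  -0.3371  0.2044]
216 [ 0.4409 -0.3371  0.2202]
224 [ 0.4409 -0.3364  0.235 ]
232 [ 0.4409 -0.3392  0.24  ]
240 [ 0.4411 -0.3778  0.1668]
248 [ 0.4411 -0.3778  0.1816]
256 [ 0.4411 -0.378   0.1943]
264 [ 0.4411 -0.3779  0.2064]
272 [ 0.441  -0.3779  0.2168]
280 [ 0.441  -0.3779  0.2262]
288 [ 0.441  -0.3785  0.234 ]
296 [ 0.441  -0.3798  0.24  ]
```

send_rows:
  targets:
    - [0,0,-2,0,0,0]
    - [0,0.1,-4,0,0,0]
    - [0,0.1,-5.5,0,0,0]
    - [1,0.1,-6,0,0,0]
    - [3,0.1,-6,0,0,0]
    - [5,0.1,-6,0,0,0]
    - [7,0.1,-6,0,0,0]
    - [7.5,0.1,-6,0,0,0]
    - [7.5,0.1,-6,0,0,0]
    - [7.5,0.1,-6,0,0,0]

```text
time: 7.0
tool_pos: [0.4413, -0.3019, 0.1271]
orientation: [0.5, 0.5, 0.5, -0.5]
contact_force: [0.4, -0.4, -0.8]
opening: 0.0464
```

```bash
python3 wr.py w4
```

```text
7.0 [ 0.4413 -0.3019  0.1271] [-0.7302  0.272   1.7163 -0.      1.152  -0.7303] 0.04636218343605196 [ 0.3729 -0.3572 -0.8036]
[[ 0.001   1.      0.0002]
 [-0.0009  0.0002 -1.    ]
 [-1.      0.001   0.0009]]
```

View pics/w4.png

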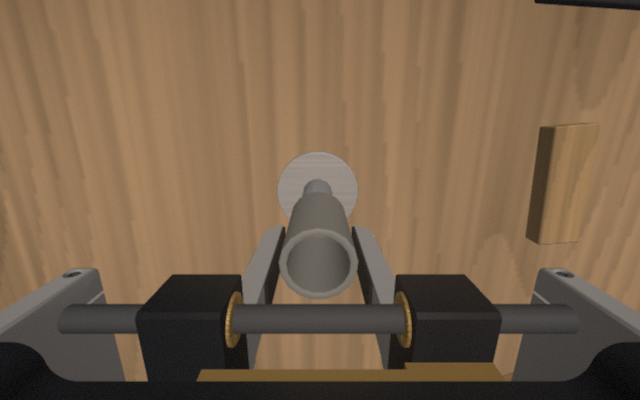

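send_rows:
  targets:
    - [0,0,-0.1,0,0,0]
    - [1,0,-0.1,0,0,0]
    - [2,0,-0.1,0,0,0]
    - [2.8,0,-0.1,0,0,0]
    - [3.5,0,-0.1,0,0,0]
    - [4.2,0,-0.1,0,0,0]
    - [5,0,-0.1,0,0,0]
    - [5.7,0,-0.1,0,0,0]
    - [6.3,0,-0.1,0,0,0]
    - [6.7,0,-0.1,0,0,0]
    - [6.7,0,-0.1,0,0,0]

```text
time: 8.15
tool_pos: [0.4405, -0.3003, 0.0588]
orientation: [0.5, 0.5, 0.5, -0.5]
contact_force: [-1.1, 0.1, -0.6]
opening: 0.046
```

send_rows:
  targets:
    - [0.2,0,0,0,0,0]
    - [0.4,0,0,0,0,0]
    - [0.5,0,0,0,0,0]
    - [0.6,0,0,0,0,0]
    - [0.6,0,0,0,0,0]
    - [0.6,0,0,0,0,0]
    - [0.6,0,0,0,0,0]

```text
time: 8.85
tool_pos: [0.4408, -0.3006, 0.0535]
orientation: [0.5, 0.5, 0.5, -0.5]
contact_force: [-0.2, 0.1, -0.8]
opening: 0.0461
```

```bash
python3 wr.py w5
python3 - <<'E'
from h import *
c=dict(np.load('c_w5.npz'));w=cloud(c,c['pose'])
for v in list(range(186,302,8)): print(v,np.round(w[v,319],4))
c=manip.capture('scene'); a=c['pixels'][130:230,170:270]
cv2.imwrite('pics/s5.png',cv2.resize(a[...,::-1],None,fx=5,fy=5))
E
```

```text
8.85 [ 0.4408 -0.3006  0.0535] [-0.729   0.3458  1.8179  0.0001  0.9778 -0.729 ] 0.04607425496017613 [-0.2015  0.1326 -0.7644]
[[ 0.0001  1.     -0.    ]
 [-0.     -0.     -1.    ]
 [-1.      0.0001  0.    ]]
186 [ 0.4419 -0.2735  0.0124]
194 [ 0.4419 -0.2776  0.0221]
202 [ 0.4418 -0.2779  0.0427]
210 [ 0.4418 -0.278   0.0601]
218 [ 0.4417 -0.278   0.0753]
226 [ 0.4417 -0.2778  0.0885]
234 [ 0.4417 -0.281   0.0922]
242 [ 0.4417 -0.2953  0.0721]
250 [ 0.4417 -0.301   0.0718]
258 [ 0.4417 -0.307   0.0712]
266 [ 0.4418 -0.318   0.0622]
274 [ 0.4418 -0.3186  0.0715]
282 [ 0.4417 -0.319   0.08  ]
290 [ 0.4417 -0.3185  0.0891]
298 [ 0.4417 -0.3227  0.0909]
```

View pics/s5.png

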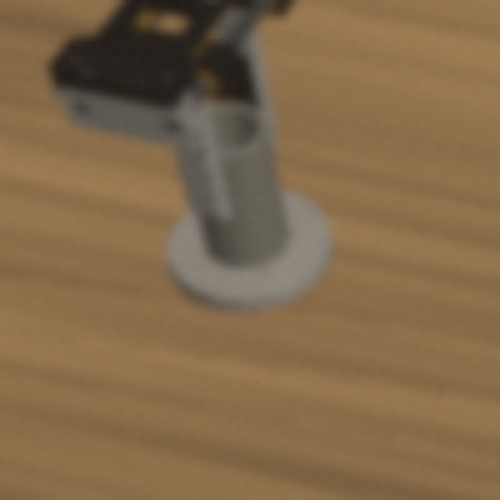

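View pics/w5.png

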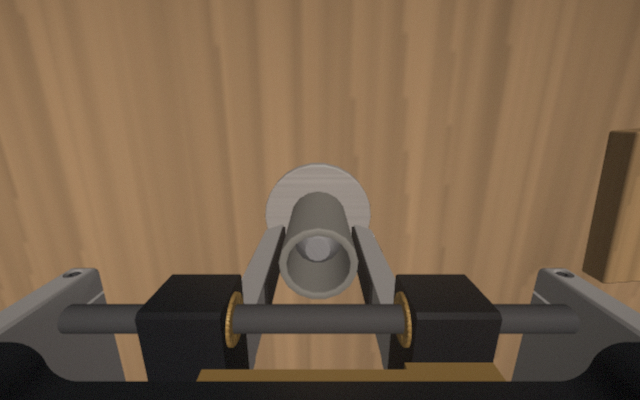

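The pin tip shows inside the bore at (319,247) and the rim is at 0.092 m, so it is almost home. I'll press down by small steps until contact registers.

send_rows:
  targets:
    - [0.1,0,0,0,0,0]
    - [0.1,0,0,0,0,0]
    - [0.1,0,0,0,0,0]
    - [0.1,0,0,0,0,0]

```text
time: 9.35
tool_pos: [0.4408, -0.3006, 0.0534]
orientation: [0.5, 0.5, 0.5, -0.5]
contact_force: [-1.9, 0.5, 5.7]
opening: 0.0463
```

```bash
python3 wr.py w6
```

```text
9.35 [ 0.4408 -0.3006  0.0534] [-0.7289  0.3457  1.8182 -0.      0.9771 -0.729 ] 0.04633412034656149 [-1.8725  0.4676  5.7414]
[[ 0.0004  1.      0.0001]
 [-0.0003  0.0001 -1.    ]
 [-1.      0.0004  0.0003]]
```

send_rows:
  targets:
    - [0.1,0,0,0,0,0]
    - [0.1,0,0,0,0,0]
    - [-1,0,0,0,0,0]
    - [-3,0,0,0,0,0]
    - [-5,0,0,0,0,0]
    - [-8,0,0,0,0,0]
    - [-12,0,0,0,0,0]
    - [-16,0,0,0,0,0]
    - [-20,0,0,0,0,0]
    - [-23,1,-4,0,0,0]
    - [-27,3,-9,0,0,0.1]
    - [-27,6.4,-14,0,0,0.2]
    - [-27,6.4,-19,0,0,0.3]
    - [-27,6.4,-23,0,0,0.4]
    - [-27,6.4,-24,0,0,0.5]
    - [-27,6.4,-24,0,0,0.6]
    - [-27,6.4,-24,0,0,0.698]
    - [-27,6.4,-24,0,0,0.698]
    - [-27,6.4,-24,0,0,0.698]
    - [-27,6.4,-24,0,0,0.698]

```text
time: 11.4
tool_pos: [0.5062, -0.0614, 0.3242]
orientation: [0.641, 0.641, 0.298, -0.299]
contact_force: [-0.6, 0.5, -1.5]
opening: 0.0464
```

```bash
python3 wr.py w7
```

```text
11.4 [ 0.5062 -0.0614  0.3242] [-0.5029 -0.247   1.9722  0.4328  0.8294 -0.7014] 0.04641120800052728 [-0.6443  0.4509 -1.4827]
[[ 0.6436  0.7654 -0.0002]
 [-0.001   0.0006 -1.    ]
 [-0.7654  0.6436  0.0011]]
```

View pics/w7.png

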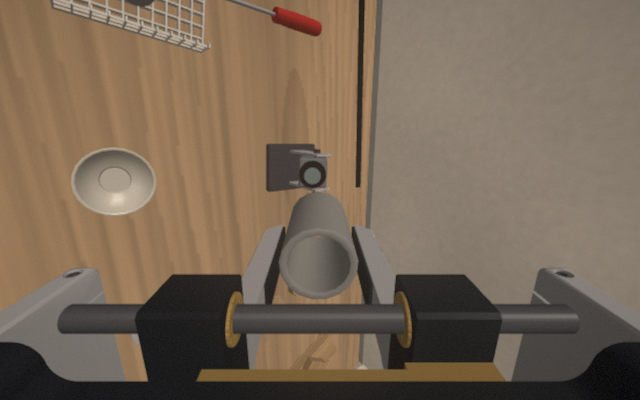

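The lens is clear of the sleeve at (313,174), and its foot plate is at (290,167).

```bash
cat > cam.py <<'E'
from h import *
import sys
np.set_printoptions(precision=4,suppress=True)
c=dict(np.load('c_'+sys.argv[1]+'.npz')); w=cloud(c,c['pose']); px=c['pixels'].astype(int)
ax=np.array([-.6428,0,.766])
d=np.linalg.norm(w-np.array([.685,-.069,.11]),axis=-1)
m=(d<.03)
print('near lens',m.sum())
q=w[m]; s=q@ax
# front-most slab along approx axis
f=q[s>np.percentile(s,95)-.008]
for _ in range(4):
    ce=f.mean(0); n=np.linalg.svd(f-ce)[2][2]; n*=np.sign(n[2]); f=f[np.abs((f-ce)@n)<.003]
print('plane',len(f),ce,n,'elev',np.degrees(np.arcsin(n[2])),'az',np.degrees(np.arctan2(n[1],n[0])))
# lens circle: rays of the plane points, in plane coords
e1=np.cross([0,0,1],n);e1/=np.linalg.norm(e1);e2=np.cross(n,e1)
mm=(np.abs((w-ce)@n)<.004)&(d<.04)
# dark silhouette
P=c['pose'];K=c['K'];v,u=np.nonzero(mm)
r=np.stack([(u-K[0,2])/K[0,0],(v-K[1,2])/K[1,1],np.ones(len(u))],-1)@P[:3,:3].T
X=P[:3,3]+r*(((ce-P[:3,3])@n)/(r@n))[:,None]
uv=np.stack([(X-ce)@e1,(X-ce)@e2],-1)*1000
h=cv2.convexHull(uv.astype(np.float32)); (a,b),R_=cv2.minEnclosingCircle(h); print('circ',R_,ce+e1*a/1000+e2*b/1000, cv2.fitEllipse(h))
L=ce+e1*a/1000+e2*b/1000
# plate
m=(np.hypot(w[...,0]-.70,w[...,1]+.07)<.11)&(px.max(-1)<80)&(w[...,2]<.02)&(w[...,2]>.006)
nn,lab,st,_=cv2.connectedComponentsWithStats(m.astype(np.uint8)); m=lab==1+st[1:,4].argmax()
v,u=np.nonzero(m); r=np.stack([(u-K[0,2])/K[0,0],(v-K[1,2])/K[1,1],np.ones(len(u))],-1)@P[:3,:3].T
q=P[:3,3]+r*((.012-P[2,3])/r[:,2])[:,None]
print('plate',m.sum(),cv2.minAreaRect(q[:,:2].astype(np.float32)*1000),np.median(w[m][:,2]))
E
python3 cam.py w7
```

```text
near lens 639
plane 442 [ 0.6737 -0.0735  0.1106] [-0.6405  0.0338  0.7672] elev 50.10488871406806 az 176.98277382166654
circ 19.75250816345215 [ 0.6737 -0.0738  0.1105] ((0.19154280424118042, -0.16228342056274414), (38.744205474853516, 38.95835494995117), 74.69889831542969)
plate 1402 ((700.3237915039062, -74.28535461425781), (87.4541244506836, 110.50225830078125), 86.6315689086914) 0.012250595490352068
```

```bash
cat > go.py <<'E'
from h import *
np.set_printoptions(precision=4,suppress=True)
L=np.array([.6737,-.0738,.1105]); az,el=np.radians([176.8,50]); n=np.array([np.cos(el)*np.cos(az),np.cos(el)*np.sin(az),np.sin(el)])
s,p,r=state(); M=r.as_matrix()
T=L+n*.1615; print('target',T,'shift cm',M.T@(T-p)*100)
x=M[:,0]; k=np.cross(x,-n); print('turn tool',M.T@k, 'err',np.linalg.norm(k)); print('mid in cam: along',(p+x*.0014-L)@n, 'off',np.linalg.norm(np.cross(p+x*.0014-L,n)),s['contact_force'],s['opening'],s['time'],s['joint_positions'])
E
python3 go.py
```

```text
target [ 0.5701 -0.068   0.2342] shift cm [10.9808 -0.9083  0.6538]
turn tool [-0.     -0.0352 -0.0017] err 0.0352308662993051
mid in cam: along 0.27008660274071494 off 0.00930043562551977 [-0.515  -0.3487 -0.9627] 0.04621102531021847 11.45 [-0.5028 -0.2466  1.9721  0.4331  0.8293 -0.7017]
```

send_rows:
  targets:
    - [0,-0.9,0.6,0,-0.035,0]
    - [2,-0.9,0.6,0,-0.035,0]
    - [4,-0.9,0.65,0,-0.035,0]
    - [6,-0.9,0.65,0,-0.035,0]
    - [8,-0.9,0.65,0,-0.035,0]
    - [9.5,-0.9,0.65,0,-0.035,0]
    - [10.5,-0.9,0.65,0,-0.035,0]
    - [11,-0.9,0.65,0,-0.035,0]
    - [11,-0.9,0.65,0,-0.035,0]
    - [11,-0.9,0.65,0,-0.035,0]
    - [11,-0.9,0.65,0,-0.035,0]
    - [11,-0.9,0.65,0,-0.035,0]

```text
time: 12.65
tool_pos: [0.5686, -0.0672, 0.2332]
orientation: [0.646, 0.636, 0.287, -0.31]
contact_force: [-0.2, -0.1, -2.1]
opening: 0.0458
```

```bash
python3 go.py; python3 wr.py w8; python3 cam.py w8
python3 - <<'E'
from h import *
for n in ['top','scene']:
    c=manip.capture(n);save(c,n+'8');np.savez(f'c_{n}8.npz',**c)
E
```

```text
target [ 0.5701 -0.068   0.2342] shift cm [0.0228 0.1789 0.0803]
turn tool [ 0.     -0.0004 -0.0019] err 0.0019502117239270573
mid in cam: along 0.16032452593491292 off 0.00195936544064397 [-0.228  -0.0898 -2.0807] 0.04577138580678451 12.65 [-0.3838 -0.0657  2.0747  0.4471  0.5019 -0.6954]
12.65 [ 0.5686 -0.0672  0.2332] [-0.3838 -0.0657  2.0747  0.4471  0.5019 -0.6954] 0.04577138580678451 [-0.228  -0.0898 -2.0807]
[[ 0.6433  0.7653 -0.0227]
 [-0.0354  0.0001 -0.9994]
 [-0.7648  0.6437  0.0272]]
near lens 937
plane 620 [ 0.6738 -0.0701  0.1105] [-0.6418  0.0597  0.7646] elev 49.86755197882688 az 174.6831359772399
circ 19.652448654174805 [ 0.6737 -0.073   0.1106] ((2.898728847503662, 0.09206211566925049), (38.632850646972656, 39.00698471069336), 80.19580841064453)
plate 2260 ((701.2262573242188, -74.39236450195312), (88.19161987304688, 110.99197387695312), 85.72148895263672) 0.012232385731293816
```

View pics/w8.png

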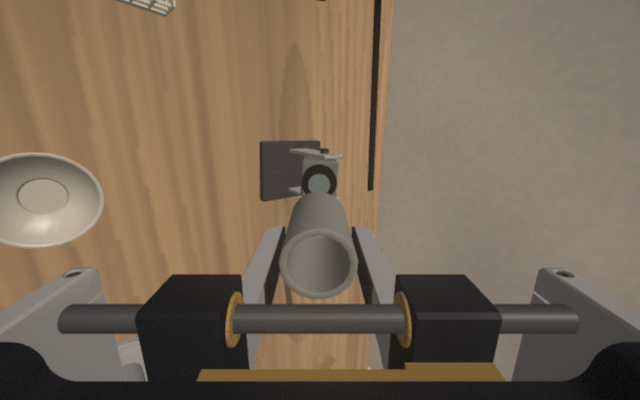

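View pics/scene8.png

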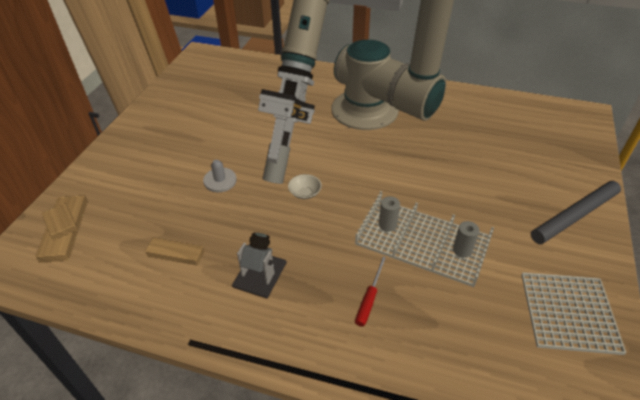

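View pics/top8.png

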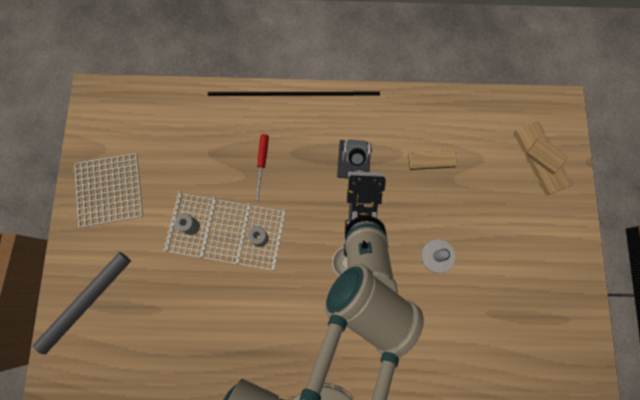

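The lens sits on axis at (319,183), the two thick sleeves are upright in the rack and nothing else has moved. I'll make a small trim, let it settle, then check once more.

send_rows:
  targets:
    - [0,0.1,0.1,0,0,0]
    - [0,0.1,0.1,0,0,0]
    - [0,0.1,0.1,0,0,0]
    - [0,0.1,0.1,0,0,0]
    - [0,0.1,0.1,0,0,0]
    - [0,0.1,0.1,0,0,0]
    - [0,0.1,0.1,0,0,0]
    - [0,0.1,0.1,0,0,0]
    - [0,0.1,0.1,0,0,0]
    - [0,0.1,0.1,0,0,0]

```text
time: 13.8
tool_pos: [0.5693, -0.068, 0.2331]
orientation: [0.646, 0.636, 0.288, -0.31]
contact_force: [-0.1, -0.1, -1.2]
opening: 0.0465
```

```bash
python3 go.py
python3 - <<'E'
from h import *
np.set_printoptions(precision=4,suppress=True)
s,p,r=state(); c=manip.capture('wrist'); w=cloud(c,np.array(c['T_tool_cam']))
for v in (200,208,216,224,232,280,296): print(v,w[v,319])
print(s['joint_velocities'])
print(manip.close_job())
E
```

```text
target [ 0.5701 -0.068   0.2342] shift cm [-0.0406  0.1312 -0.0018]
turn tool [ 0.     -0.0009 -0.0007] err 0.0011692521526474276
mid in cam: along 0.15969285252045265 off 0.0013110193678862304 [-0.1365 -0.0587 -1.1715] 0.046495473789923775 13.8 [-0.3855 -0.0637  2.0725  0.448   0.5041 -0.6973]
200 [ 0.0167  0.0008 -0.0225]
208 [-0.0022  0.0008 -0.0225]
216 [-0.0183  0.0007 -0.0227]
224 [-0.0323  0.0007 -0.023 ]
232 [-0.0379  0.0007 -0.0205]
280 [-0.0251  0.0008  0.0177]
296 [-0.0393  0.0007  0.0192]
[ 0.0018 -0.0006 -0.0005  0.0015  0.0014  0.0006]
the job is handed in; nothing more can be done
None
```

I took the thin-walled sleeve from the middle lane and slid it fully down onto the gauge pin's foot. I then pulled it off and handed the job in at about 14 s of the 54 s, with the sleeve held in front of the inspection camera. The hand-in reports no verdict, so these are my own checks.

- **Seating:** pressing down gave about 6 N of contact force. The sleeve's rim stood about 92 mm above the table, as expected for a sleeve resting on the foot.
- **Final hold:** the sleeve's middle is about 160 mm from the lens and about 1.3 mm off the line of sight. Its axis is within about 0.002 rad of my estimate of that line. It had not slipped in the grip, and the arm was still.
- **Rest of the scene:** in the last scene and top pictures, taken just before the final trim, the two thick sleeves stand upright in the rack. The camera, offcut and screwdriver are where they were. The dish is in place in the scene picture but partly hidden by the arm in the top one.
- **Disagreements:** the fixed cameras differed from the wrist camera by a few millimetres (up to about 7 mm between views). I used the wrist camera, because it matched where the grasp and the fit actually ended up. The last reading of the camera's heading was partly hidden by the sleeve and differed by about 2°, well within tolerance.

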